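# Pour beads into the sorting tray, then wedge its front up

## Robot

A 6-joint arm with a two-finger parallel gripper is mounted at the origin on the work surface. World frame = base frame: x ahead of the robot, y to its left, z up, the work surface at z = 0. Lengths are in m, angles in rad, forces in N, time in s.
With the tool pointing down it reaches from about 0.3 to 0.775 m from the base axis. Payload 14.6 kg.
Tool frame: the origin (TCP) lies at the very end of the fingers, on their centre line; the grasp point (between the pads) lies 19 mm behind it; z points along the fingers, y is the line along which they close (so a half turn about z gives the same grasp; the last joint's range is limited). The gripper opens to 94 mm and grips with 3 to 60 N. Pads are 16 mm wide; open, the fingers measure 119 mm over their backs; the gripper's body (75 mm by 177 mm) begins 78 mm behind the grasp point.
Start: joints at [-0.067, 0.3, 1.521, -0, 1.321, -0.067], TCP at [0.55, -0, 0.205] pointing down, gripper open.
Joint ranges: [-3.03, 3.03], [-0.79, 2.21], [0.23, 2.52], [-1.04, 4.18], [0, 3.07], [-2.55, 2.55]. Speed limits (rad/s): [2.22, 2.22, 2.57, 3.14, 3.14, 3.14].

## Interface

Orientations are given as a unit quaternion [x, y, z, w].
In Python, from workcell import monitor, optics, finish_job gives the robot as it stands.
- The arm moves only by the tool step_arm, never from a script. Its argument "plan" is a list of rows, each an object with "dp": the shift along the tool's x, y, z in cm, a list of three; "angular": the turn, a rotation vector about the tool's x, y, z in rad, a list of three. In form: [{"dp": [x, y, z], "angular": [ax, ay, az]}, ...]. A call has 1 to 8 rows; each row shifts and turns the commanded pose from where the row before left it, along the tool's axes as they then stand; what a row does not reach is not made up. A row lasts 1/10 s, in which the tool goes at most 50 mm and 8.59 degrees, less where a joint would pass 70% of its speed; a pose out of reach is approached as far as the arm can. A call with a gripper value outside its range is refused whole. "claw" is the closure, from 0 (fully open) to 1 (shut), set as the call begins (left out, the last holds). The fingers move at their own pace and stop on an object; "newtons" is the grip in N (left out, the last holds). Time passes only in rows, so rows that do not move let the fingers close. It gives the time, the measured TCP pose, the force, the opening and the grip force at its end, in the units of the state.
- monitor.sense(): the state, without advancing time (a new reading comes with each control period).
- optics.grab_frame(name): name is "scene" or "side" or "wrist"; returns a dict with "image" (480x640x3 uint8, red, green, blue), "z_map" (480x640 float32, m along the optical axis (not along the pixel's ray), 0 where there is no reading), "fx", "fy", "cx", "cy" (pixels), "eye" and "attitude" of the camera in the world. Camera axes: x right, y down, z forward; pixel columns grow to the right and rows downward; lengths in m; the calibration is good to about 2 mm. The wrist camera is an equidistant fisheye: a pixel r from the principal point sees the ray r / f radians off the axis. A picture is of the moment at which its call begins.
- finish_job(): hands the job in; it is judged then, once.
The state is a dict: "clock": time; "joint_pos": joint angles; "qvel": joint speeds; "joint_efforts": joint torques, N m; "position": TCP position; "eef_rot": TCP orientation; "ft_force": force on the tool from outside, world axes, zero at the start; "wrist_torque": the same for the moment, N m; "width": opening from 0.0 (shut) to 1.0 (fully open); "grip_force": force on a finger pad.
Only numpy, scipy, OpenCV 4.12 (cv2) and the standard library are available. Lean on these libraries where they do the work, as an engineer would, in place of code of your own. Each camera call takes 0.05 s, during which the arm holds its last target. There are 200 camera calls.

## Task

Tip the five beads out of the scoop into the sorting tray and stand the scoop back on the bench. Then take the wooden wedge by its upright block and, keeping it flat on the bench, push it thin end first under the tray's front edge (the one nearest the robot) until that edge just lifts off its frame, by a little under a centimetre, so that I can slip a paper liner under the loaded tray. Finish while still holding the wedge there, with nothing but the wedge lifting the tray, and leave the other things on the bench where they are.

Things in the scene. Friction and masses are not known exactly. Their poses are not given: they have to be found in the camera images.
- scoop_mid (a point): centre (17 mm up) of the open steel scoop that holds five beads at the start: 102 mm long, 58 mm wide over its two upright parallel sides, 34 mm tall, 90 g. x points to the nose, z up. From this point the back wall is 50 mm behind; the nose lip is 52 mm ahead and 16 mm above
- bead0_center (a point): centre of a round blue stone bead, 18 mm across, 10 g; starts in the scoop
- bead1_center (a point): centre of a round blue stone bead, 18 mm across, 10 g; starts in the scoop
- bead2_center (a point): centre of a round blue stone bead, 18 mm across, 10 g; starts in the scoop
- bead3_center (a point): centre of a round blue stone bead, 18 mm across, 10 g; starts in the scoop
- bead4_center (a point): centre of a round blue stone bead, 18 mm across, 10 g; starts in the scoop
- tray: shallow open aluminium sorting tray, 130 mm (x) by 180 mm (y), walls 28 mm tall and 5 mm thick, floor 5 mm, 0.4 to 0.85 kg, hinged along its back bottom edge on a low wooden frame. Origin: middle of the hinge line at the underside, 14 mm above the bench; the front lies toward its own -x, z up. Its front rests on the frame, lifts freely about the hinge and falls back when unsupported
- frame: the fixed wooden frame under the tray; origin on the bench below the hinge line, -x toward the front. Two rails 14 mm high run under the tray's left and right margins, inner faces 132 mm apart, flush with its front edge; between them the space under the front edge is open down to the bench, 110 mm deep
- tray_lip (a point): middle of the tray's bottom front edge (130 mm in front of the hinge): 14 mm above the bench while the tray rests on its frame
- tray_mid (a point): centre of the tray's inner floor, 5 mm above its underside, 65 mm from the hinge
- wedge: the wooden wedge, about 110 g, lying flat on the bench, thin end (toe) toward its own +x, z up: a ramp 90 mm long and 36 mm wide, 3 mm thick at the toe and rising evenly to 30 mm, with an upright block behind it. Origin: on the underside, where the ramp meets the block
- wedge_block (a point): centre (25 mm up) of the wedge's upright grip block: 30 mm along x, 24 mm wide along y, 50 mm tall; it lies 15 mm behind the wedge's origin
- wedge_toe (a point): tip of the wedge's thin end, at bench level, 90 mm ahead of the wedge's origin
- scoop: the same scoop; origin in the middle of its underside, x to the nose. Its nose is a ramp that rises at 37 degrees, so the beads roll out over the nose lip once it is tipped nose-down by more than about 50 degrees; some 60 degrees empties it
- jar: bystander: low amber jar with black cap, 52 mm across, 45 mm tall; origin at its underside
- dropper: bystander: amber dropper bottle, 34 mm across, 85 mm tall; origin at its underside
- bench_block: bystander: flat steel bench block, 65 x 65 x 16 mm; origin at its underside
- spool: bystander: copper spool, 56 mm across, 26 mm tall; origin at its underside
- dish: bystander: empty round white dish, 72 mm across, 22 mm tall; origin at its underside
Things that resemble listed ones, but are neither listed nor needed, are in the scene too. Of the things shaped like the wedge, the wooden one is meant. Leave any orange look-alike of the scoop alone.

How it is judged:
On the way, in this order (a step that is already met when the one before it is completed fails the run):
1. all five beads are in the tray while it still rests on its frame (x of bead0_center in the frame of tray between -0.13 and 0 m and y of bead0_center in the frame of tray between -0.09 and 0.09 m and z of bead0_center in the frame of tray between 0 and 0.04 m and x of bead1_center in the frame of tray between -0.13 and 0 m and y of bead1_center in the frame of tray between -0.09 and 0.09 m and z of bead1_center in the frame of tray between 0 and 0.04 m and x of bead2_center in the frame of tray between -0.13 and 0 m and y of bead2_center in the frame of tray between -0.09 and 0.09 m and z of bead2_center in the frame of tray between 0 and 0.04 m and x of bead3_center in the frame of tray between -0.13 and 0 m and y of bead3_center in the frame of tray between -0.09 and 0.09 m and z of bead3_center in the frame of tray between 0 and 0.04 m and x of bead4_center in the frame of tray between -0.13 and 0 m and y of bead4_center in the frame of tray between -0.09 and 0.09 m and z of bead4_center in the frame of tray between 0 and 0.04 m and height (world z) of tray_lip below 0.0165 m), for 0.2 s.
2. the wedge, in the fingers, lifts the tray's front edge off the frame (height (world z) of tray_lip above 0.018 m and contact force between wedge and tray above 0.3 N and contact force between the fingers and wedge above 1 N), for 0.2 s.
At the end, for the whole second after the job is handed in: Fingers hold the wedge (>1 N), flat on the bench (7 mm, 0.12 rad) and carrying the tray (>0.3 N); tray front edge 3.5 to 13.5 mm above rest; robot and scoop off the tray; all beads in the tray; scoop level on the bench outside the tray (height (world z) of tray_lip between 0.0175 and 0.0275 m and contact force between wedge and tray above 0.3 N and contact force between the fingers and wedge above 1 N and contact force between each of the arm, the fingers, scoop and tray below 0.3 N and height (world z) of wedge_block below 0.032 m and angle between wedge's own z axis and vertical below 0.12 rad and x of bead0_center in the frame of tray between -0.13 and 0 m and y of bead0_center in the frame of tray between -0.09 and 0.09 m and z of bead0_center in the frame of tray between 0 and 0.04 m and x of bead1_center in the frame of tray between -0.13 and 0 m and y of bead1_center in the frame of tray between -0.09 and 0.09 m and z of bead1_center in the frame of tray between 0 and 0.04 m and x of bead2_center in the frame of tray between -0.13 and 0 m and y of bead2_center in the frame of tray between -0.09 and 0.09 m and z of bead2_center in the frame of tray between 0 and 0.04 m and x of bead3_center in the frame of tray between -0.13 and 0 m and y of bead3_center in the frame of tray between -0.09 and 0.09 m and z of bead3_center in the frame of tray between 0 and 0.04 m and x of bead4_center in the frame of tray between -0.13 and 0 m and y of bead4_center in the frame of tray between -0.09 and 0.09 m and z of bead4_center in the frame of tray between 0 and 0.04 m and height (world z) of scoop_mid below 0.026 m and angle between scoop_mid's own z axis and vertical below 0.2 rad and horizontal distance between scoop_mid and tray_mid above 0.1 m); the arm keeps its last pose, push and grip.
It fails at once if a bystander was moved by more than 3 cm (distance of any of jar, dropper, bench_block, spool, dish from where it was at the start of the episode above 0.03 m).
It also fails if it takes over 72 s, if anything falls off the work surface, if the arm or the gripper's body presses on something with over 40 N, if the wrist force passes 120 N, or if a joint passes its speed limit or range.

## Working session

There is one attempt and no reset: what is moved stays moved. The work goes in short steps, Python scripts to look and compute and a tool call to move; the robot and the scene stay as the last step left them, time stands still between calls to the robot, and variables do not carry over. Pictures are saved under pics/ and viewed, at most 10 in all, crops included, and the job is handed in when it is done.

Besides the shell and the picture viewer there is one more tool, called as name(argument=value, ...) on one line, values as JSON. step_arm: Moves the arm, as the interface text tells. Its arguments: {"type":"object","properties":{"plan":{"type":"array","items":{"type":"object","properties":{"dp":{"type":"array","items":{"type":"number"}},"angular":{"type":"array","items":{"type":"number"}}}}},"claw":{"type":"number"},"newtons":{"type":"number"}},"required":["plan"]}

```bash
mkdir -p pics
cat > h.py <<'E'
import numpy as np, cv2
from scipy.spatial.transform import Rotation as R
from workcell import monitor, optics, finish_job
def att(f):
    a=np.array(f["attitude"],float)
    return a if a.shape==(3,3) else R.from_quat(a).as_matrix()
def cloud(f):
    v,u=np.mgrid[:480,:640]; z=f["z_map"]
    c=np.stack([(u-f["cx"])/f["fx"]*z,(v-f["cy"])/f["fy"]*z,z],-1)
    return c@att(f).T+np.array(f["eye"])
def save(n,im): cv2.imwrite("pics/"+n,im[...,::-1])
E
python3 - <<'E'
from h import *
for n in("scene","side"):
    f=optics.grab_frame(n); save(n+"0.png",f["image"]); np.savez(n+"0.npz",img=f["image"],P=cloud(f))
    print(n,f["eye"],f["attitude"],f["fx"],f["cx"],f["cy"])
print(monitor.sense())
E
```

```text
scene [ 1.08709316 -0.68868882  0.81392306] [ 0.86371464  0.29294948 -0.13633426 -0.38676943] 485.53839532366027 318.02552368081507 240.6958372229476
side [-0.02716085 -0.74861678  0.84325494] [ 0.85658864 -0.28783232  0.14660247 -0.4023881 ] 571.7337942192788 324.44473031044373 226.70424799000898
{'clock': 0.1, 'joint_pos': array([-6.65885915e-02,  3.00377147e-01,  1.52150040e+00, -1.30402741e-05,
        1.32071662e+00, -6.66135163e-02]), 'qvel': array([-0.00093226, -0.00268192, -0.0030558 ,  0.00107804, -0.00064497,
        0.00128363]), 'joint_efforts': array([ 1.84928511e-03, -5.32644153e+01, -3.53284299e+01,  7.10431044e-02,
        2.34944851e-02, -7.30603051e-05]), 'position': array([5.49767566e-01, 1.54147058e-05, 2.04972002e-01]), 'eef_rot': array([ 7.07096737e-01,  7.07116648e-01, -3.34493021e-04, -3.72710555e-04]), 'ft_force': array([ 0.77076757,  0.39633659, -0.10871267]), 'wrist_torque': array([ 0.002239  , -0.01477177, -0.02028528]), 'grip_force': 0.0, 'width': 1.0022870759094036}
```

View pics/scene0.png

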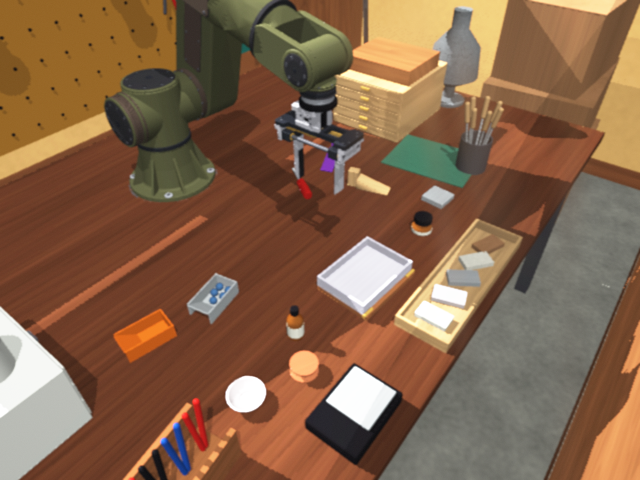

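View pics/side0.png

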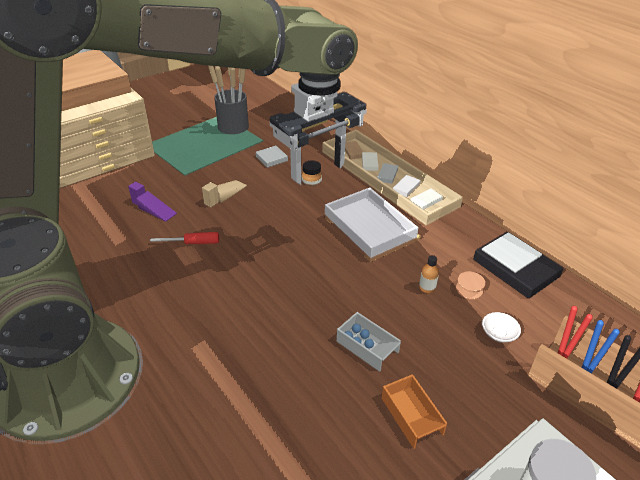

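The scene view (px scene / side) shows these candidates:
- **Scoop:** the steel one with blue beads is at (213,296) / (368,340). The orange look-alike is at (145,335) / (414,408).
- **Wedge:** the wooden one is at (370,182) / (224,192). The purple look-alike is at (328,163) / (152,201).
- **Tray:** grey, at (365,272) / (370,222). The white-block box at (460,285) is not the tray.

I choose the steel scoop and the wooden wedge, and will measure both plus the tray, with a close crop as a check.

Run:
```python
from h import *
D={n:np.load(n+"0.npz") for n in("scene","side")}
def box(n,u0,v0,u1,v1,hmin=.004):
    P=D[n]["P"][v0:v1,u0:u1].reshape(-1,3); C=D[n]["img"][v0:v1,u0:u1].reshape(-1,3); 
    hsv=cv2.cvtColor(C[None],cv2.COLOR_RGB2HSV)[0].astype(int)
    return P,hsv
def rep(name,n,b,cond,zlo,zhi):
    P,h=box(n,*b); m=cond(h)&(P[:,2]>zlo)&(P[:,2]<zhi); Q=P[m]
    r=cv2.minAreaRect((Q[:,:2]*1000).astype(np.float32))
    print(name,n,len(Q),"rect",np.round(r[0],1),np.round(r[1],1),round(r[2],1),"z",np.round(np.percentile(Q[:,2],[1,50,99])*1000,1)); return Q
grey=lambda h:(h[:,1]<60)
anyc=lambda h:h[:,1]>-1
blue=lambda h:(h[:,0]>95)&(h[:,0]<125)&(h[:,1]>110)
rep("scoop","scene",(180,265,245,328),grey,.004,.06); rep("scoop","side",(328,305,408,375),grey,.004,.06)
rep("scooptop","scene",(180,265,245,328),grey,.028,.06); rep("scooptop","side",(328,305,408,375),grey,.028,.06)
rep("beads","scene",(180,265,245,328),blue,.0,.06); rep("beads","side",(328,305,408,375),blue,.0,.06)
rep("traytop","scene",(305,230,425,320),grey,.034,.06); rep("traytop","side",(318,180,422,262),grey,.034,.06)
rep("wedge","side",(198,172,250,212),anyc,.006,.08); rep("wedge","scene",(343,162,396,200),anyc,.006,.08)
rep("wblock","side",(198,172,250,212),anyc,.040,.08); rep("wblock","scene",(343,162,396,200),anyc,.040,.08)
a=D["scene"]["img"][262:330,175:250]; b=D["side"]["img"][305:375,325:410]; c=D["side"]["img"][165:220,120:255]
s=lambda x:cv2.resize(x,(380,290),interpolation=cv2.INTER_CUBIC)
save("crop1.png",np.vstack([np.hstack([s(a),s(b)]),np.hstack([s(c),s(D["scene"]["img"][155:205,320:400])])]))
```

```text
scoop scene 1075 rect [ 465.1 -269.4] [ 62.4 105.7] 9.9 z [ 4.3 22.4 36.2]
scoop side 1638 rect [ 464.  -268.2] [ 62.1 106.1] 10.5 z [ 4.3 22.4 37.6]
scooptop scene 354 rect [ 465.1 -269.4] [ 62.4 105.7] 9.9 z [28.1 32.6 37. ]
scooptop side 556 rect [ 464.  -268.2] [ 62.1 106.1] 10.3 z [28.1 33.  38.2]
beads scene 122 rect [ 457.9 -256.3] [35.3 50.5] 7.7 z [ 9.9 18.7 23.1]
beads side 50 rect [ 460.5 -251.1] [29.4 54.1] 21.8 z [ 8.3 16.2 23. ]
traytop scene 884 rect [692.3 -13.8] [184.9 132.8] 85.9 z [34.2 41.  45.2]
traytop side 958 rect [717.8 -16.6] [185.8 188.2] 85.3 z [34.2 41.3 47. ]
wedge side 611 rect [503.1 315.2] [148.6  92.7] 52.0 z [ 6.2 21.6 53.3]
wedge scene 515 rect [472.7 345.3] [122.3 175.5] 27.5 z [ 6.1 20.1 52.1]
wblock side 131 rect [448.3 290.4] [32.2 29.3] 23.8 z [40.5 49.8 53.9]
wblock scene 82 rect [451.2 290.6] [29.3 27.4] 12.2 z [40.2 49.  52.5]
```

View pics/crop1.png

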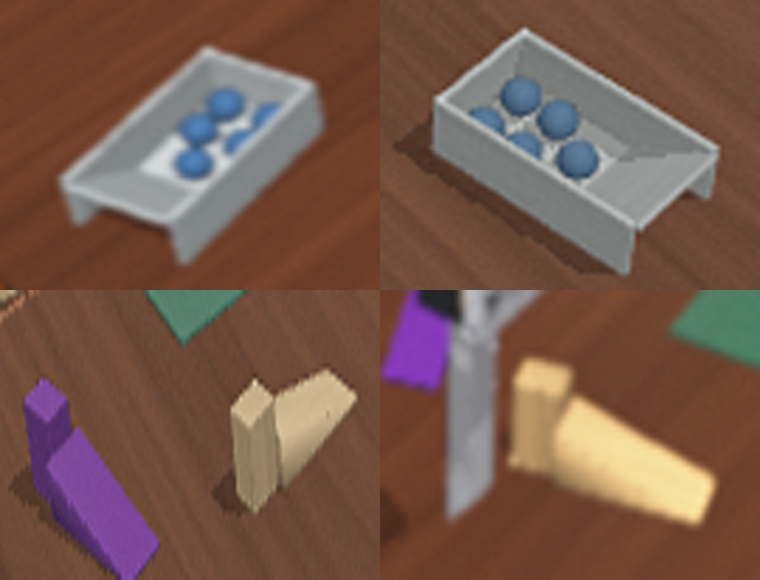

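The crop confirms both choices. The scoop's nose points roughly toward -y, and all five beads are at its back. The wedge is the pale wooden one. Next I'll measure the wedge heading and the obstacles.

Run:
```python
from h import *
D={n:np.load(n+"0.npz") for n in("scene","side")}
def get(n,b,lo,hi,zlo,zhi):
    u0,v0,u1,v1=b; P=D[n]["P"][v0:v1,u0:u1].reshape(-1,3); h=cv2.cvtColor(D[n]["img"][v0:v1,u0:u1],cv2.COLOR_RGB2HSV).reshape(-1,3)
    m=(h>=lo).all(1)&(h<=hi).all(1)&(P[:,2]>zlo)&(P[:,2]<zhi); return P[m]
def rect(t,Q):
    r=cv2.minAreaRect((Q[:,:2]*1000).astype(np.float32)); print(t,len(Q),np.round(r[0],1),np.round(r[1],1),round(r[2],1),np.round(np.percentile(Q[:,2],[2,98])*1000))
for n,b in(("side",(198,172,250,212)),("scene",(345,162,396,200))):
    h=cv2.cvtColor(D[n]["img"][b[1]:b[3],b[0]:b[2]],cv2.COLOR_RGB2HSV)
    Q=get(n,b,(12,40,110),(28,140,255),.002,.06)
    Q=Q[np.linalg.norm(Q[:,:2]-[.49,.29],axis=1)<.1]; rect("wedge "+n,Q)
    B=Q[Q[:,2]>.044]; rect(" block",B); F=Q[Q[:,2]<.012]; print(" lowmean",F[:,:2].mean(0), "blk med",np.median(B[:,:2],0))
    A=Q[Q[:,2]<.034]; 
    pl=np.linalg.lstsq(np.c_[A[:,:2],np.ones(len(A))],A[:,2],rcond=None)[0]; print(" plane grad deg",np.degrees(np.arctan2(-pl[1],-pl[0])),np.hypot(*pl[:2]))
# tray from side, filtered near the tray
for n,b in(("scene",(305,230,425,320)),("side",(318,180,422,262))):
    Q=get(n,b,(0,0,90),(180,60,255),.036,.048); Q=Q[np.abs(Q[:,0]-.692)<.09]; Q=Q[np.abs(Q[:,1]+.014)<.12]; rect("tray "+n,Q)
for nm,n,b,zl in(("dropper","scene",(280,300,310,342),.02),("screwdr","side",(145,228,222,246),.006),("purple","side",(122,180,178,222),.006),("spool","scene",(288,350,322,385),.01),("jar","scene",(408,208,436,238),.01),("orange","side",(380,372,448,446),.01),("dish","scene",(222,375,270,412),.01)):
    rect(nm,get(n,b,(0,0,0),(180,255,255),zl,.12))
```

```text
wedge side 688 [495.3 318. ] [ 94.4 125.9] 88.0 [ 3. 53.]
 block 106 [449.  290.6] [31.4 28.3] 26.2 [45. 54.]
 lowmean [0.5018073 0.2988081] blk med [0.44695703 0.28843785]
 plane grad deg -12.753317679270246 0.12224423989896076
wedge scene 597 [489.4 312.9] [133.1  73.5] 2.0 [ 3. 51.]
 block 65 [451.3 290.5] [29.3 27.3] 13.2 [45. 52.]
 lowmean [0.51229372 0.30068331] blk med [0.45204506 0.28776224]
 plane grad deg -33.8741545119831 0.2513532316494086
tray scene 794 [692.3 -13.8] [184.9 132.8] 85.9 [36. 45.]
tray side 826 [691.3 -13.7] [185.7 135.4] 85.9 [36. 47.]
dropper 405 [ 667.3 -232.2] [34.5 26.6] 37.8 [21. 86.]
screwdr 482 [324.2 202.8] [ 36.7 169.1] 46.4 [ 7. 28.]
purple 756 [342.  378.3] [178.1 105.7] 73.5 [ 7. 53.]
spool 576 [ 731.5 -284. ] [53.8 55. ] 37.7 [23. 29.]
jar 394 [707.8 225.3] [50.4 49.8] 14.1 [11. 48.]
orange 1557 [ 428.6 -422.6] [106.2  60.6] 77.6 [11. 37.]
dish 782 [ 686.8 -396.2] [69.1 70.5] 45.3 [10. 24.]
```

Tray and scoop are consistent across both views: tray centre (692,-14), heading -4.1°; scoop centre (464.5,-269), nose at -80°. Moving above the scoop and turning -0.175 about tool z.

step_arm(plan=[{"dp": [-4.4, -1.4, 1], "angular": [0, 0, 0]}, {"dp": [-4.4, -1.4, 1], "angular": [0, 0, 0]}, {"dp": [-4.4, -1.4, 1], "angular": [0, 0, 0]}, {"dp": [-4.4, -1.4, 1], "angular": [0, 0, 0]}, {"dp": [-4.4, -1.4, 2], "angular": [0, 0, 0]}, {"dp": [-4.4, -1.4, 2], "angular": [0, 0, 0]}, {"dp": [0, 0, 1], "angular": [0, 0, -0.09]}, {"dp": [0, 0, 1], "angular": [0, 0, -0.09]}], claw=0, newtons=40)

```text
clock: 0.9
position: [0.4652, -0.2645, 0.1046]
eef_rot: [0.64, 0.768, -0.0, -0.001]
ft_force: [-0.9, -0.0, 0.3]
width: 0.998
grip_force: 0.0
```

step_arm(plan=[{"dp": [0, 0, 0], "angular": [0, -0.14, 0]}, {"dp": [0, 0, 0], "angular": [0, -0.14, 0]}, {"dp": [0.65, 0, 2.9], "angular": [0, 0, 0]}, {"dp": [0.65, 0, 2.9], "angular": [0, 0, 0]}, {"dp": [0.65, 0, 2.8], "angular": [0, 0, 0]}, {"dp": [0.2, 0, 0.9], "angular": [0, 0, 0]}, {"dp": [0, 0, 0], "angular": [0, 0, 0]}])

```text
clock: 1.6
position: [0.4666, -0.2687, 0.0075]
eef_rot: [0.634, 0.76, -0.09, 0.106]
ft_force: [0.1, -0.4, 0.9]
width: 1.0
grip_force: 0.0
```

```bash
python3 -c "
from h import *
s=monitor.sense();print(s['joint_pos'],s['position'],s['ft_force'])
f=optics.grab_frame('side');save('s1.png',cv2.resize(f['image'][200:420,250:550],None,fx=2,fy=2))"
```

```text
[-0.48082733  0.46557826  1.84711061 -0.35115886  0.68731247 -0.40401594] [ 0.46658017 -0.26873563  0.00752721] [ 0.07104724 -0.35027978  0.9149565 ]
```

View pics/s1.png

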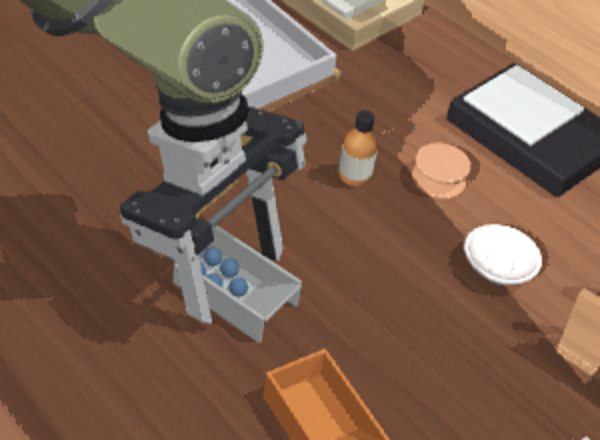

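The fingers straddle the scoop's sides (near finger about (200,290), far finger about (270,215)), with all beads inside. Gripping.

step_arm(plan=[{"dp": [0, 0, 0], "angular": [0, 0, 0]}, {"dp": [0, 0, 0], "angular": [0, 0, 0]}, {"dp": [0, 0, 0], "angular": [0, 0, 0]}, {"dp": [0, 0, 0], "angular": [0, 0, 0]}, {"dp": [0, 0, 0], "angular": [0, 0, 0]}, {"dp": [0, 0, 0], "angular": [0, 0, 0]}], claw=1, newtons=40)

```text
clock: 2.25
position: [0.4672, -0.269, 0.0087]
eef_rot: [0.634, 0.76, -0.089, 0.107]
ft_force: [-1.9, 1.0, 4.4]
width: 0.618
grip_force: 40.0
```

step_arm(plan=[{"dp": [-0.28, 0, -0.96], "angular": [0, 0, 0]}, {"dp": [-0.55, 0, -1.92], "angular": [0, 0, 0]}, {"dp": [-0.69, 0, -2.4], "angular": [0, 0, 0]}, {"dp": [-0.69, 0, -2.4], "angular": [0, 0, 0]}, {"dp": [-0.69, 0, -2.4], "angular": [0, 0, 0]}, {"dp": [-0.69, 0, -2.4], "angular": [0, 0, 0]}, {"dp": [-0.55, 0, -1.92], "angular": [0, 0, 0]}])

```text
clock: 2.95
position: [0.4673, -0.2688, 0.1604]
eef_rot: [0.634, 0.76, -0.089, 0.108]
ft_force: [-0.7, 0.3, -1.1]
width: 0.617
grip_force: 40.0
```

```bash
cat >> h.py <<'E'
def scoop_target(gx,gy,gz,hd,tilt,pre=0.28):
    "delta in current tool axes (cm) + rotvec to put the grasp point there, nose heading hd, nose-down tilt"
    s=monitor.sense(); r=R.from_quat(s['eef_rot']); 
    x=-np.array([np.cos(hd),np.sin(hd),0]); z=np.array([0,0,-1.]); y=np.cross(z,x)
    T=R.from_matrix(np.c_[x,y,z])*R.from_rotvec([0,tilt-pre,0])
    p=np.array([gx,gy,gz])+T.apply([0,0,.019])
    print("tcp",p.round(4),"now",s['position'].round(4),"dp cm",(r.inv().apply(p-s['position'])*100).round(2),"rot",(r.inv()*T).as_rotvec().round(3))
E
python3 -c "
from h import *
scoop_target(.69,.055,.17,np.radians(-90),0)
s=monitor.sense();print(s['position'],s['grip_force'])
f=optics.grab_frame('side');P=cloud(f);h=cv2.cvtColor(f['image'],cv2.COLOR_RGB2HSV)
m=(h[...,0]>95)&(h[...,0]<125)&(h[...,1]>110)&(np.abs(P[...,0]-.47)<.08)&(np.abs(P[...,1]+.26)<.1);print(m.sum(),P[m].mean(0))"
```

```text
tcp [0.69   0.0497 0.1517] now [ 0.4673 -0.2688  0.1604] dp cm [26.53 27.62 -6.71] rot [0.051 0.    0.173]
[ 0.46726489 -0.26883459  0.16035843] 39.97517645359039
39 [ 0.46745143 -0.25510006  0.16778562]
```

step_arm(plan=[{"dp": [0.8, 0.8, -0.2], "angular": [0, 0, 0]}, {"dp": [1.6, 1.7, -0.4], "angular": [0, 0, 0]}, {"dp": [2.3, 2.4, -0.6], "angular": [0, 0, 0]}, {"dp": [2.3, 2.4, -0.6], "angular": [0, 0, 0]}, {"dp": [2.3, 2.4, -0.6], "angular": [0, 0, 0]}, {"dp": [2.3, 2.4, -0.6], "angular": [0, 0, 0]}, {"dp": [2.3, 2.4, -0.6], "angular": [0, 0, 0]}, {"dp": [2.3, 2.4, -0.6], "angular": [0, 0, 0]}])

```text
clock: 3.8
position: [0.6037, -0.0719, 0.152]
eef_rot: [0.634, 0.761, -0.09, 0.106]
ft_force: [-0.2, -0.4, -1.8]
width: 0.612
grip_force: 40.0
```

step_arm(plan=[{"dp": [2.3, 2.4, -0.6], "angular": [0, 0, 0]}, {"dp": [2.3, 2.4, -0.6], "angular": [0, 0, 0]}, {"dp": [2.3, 2.4, -0.6], "angular": [0, 0, 0]}, {"dp": [2.0, 2.1, -0.5], "angular": [0, 0, 0]}, {"dp": [1.0, 1.1, -0.2], "angular": [0, 0, 0]}, {"dp": [0.5, 0.4, 0], "angular": [0, 0, 0]}, {"dp": [0, 0, 0], "angular": [0.025, 0, 0.087]}, {"dp": [0, 0, 0], "angular": [0.025, 0, 0.087]}])

```text
clock: 4.6
position: [0.6899, 0.0507, 0.1478]
eef_rot: [0.702, 0.699, -0.1, 0.098]
ft_force: [-0.9, -0.5, -2.3]
width: 0.615
grip_force: 40.0
```

```bash
python3 -c "
from h import *
scoop_target(.69,.055,.12,np.radians(-90),0)
scoop_target(.69,.055,.12,np.radians(-90),np.radians(40))
scoop_target(.69,.055,.1,np.radians(-90),np.radians(65))
s=monitor.sense();print(s['joint_pos'],s['grip_force'])"
```

```text
tcp [0.69   0.0497 0.1017] now [0.6899 0.0507 0.1478] dp cm [1.18 0.02 4.45] rot [-0.003  0.    -0.004]
tcp [0.69   0.0627 0.1026] now [0.6899 0.0507 0.1478] dp cm [2.4  0.01 4.  ] rot [-0.001  0.699 -0.005]
tcp [0.69   0.0693 0.0875] now [0.6899 0.0507 0.1478] dp cm [3.46 0.01 5.27] rot [-0.     1.135 -0.005]
[ 0.12773015  0.70025748  1.09096448 -0.28205541  1.39705735  0.18749675] 39.9724155664444
```

step_arm(plan=[{"dp": [0, 0, 0], "angular": [0, 0.1, 0]}, {"dp": [0, 0, 0], "angular": [0, 0.1, 0]}, {"dp": [0, 0, 0], "angular": [0, 0.1, 0]}, {"dp": [0, 0, 0], "angular": [0, 0.1, 0]}, {"dp": [0, 0, 0], "angular": [0, 0.1, 0]}, {"dp": [0, 0, 0], "angular": [0, 0.1, 0]}, {"dp": [0, 0, 0], "angular": [0, 0.08, 0]}])

```text
clock: 5.3
position: [0.6901, 0.0498, 0.1482]
eef_rot: [0.694, 0.692, 0.142, -0.142]
ft_force: [-0.1, 0.5, -1.3]
width: 0.617
grip_force: 40.0
```

```bash
python3 -c "
from h import *
scoop_target(.69,.055,.1,np.radians(-90),np.radians(40))
s=monitor.sense();print(s['joint_pos'],s['grip_force'])
f=optics.grab_frame('scene');save('s2.png',cv2.resize(f['image'][120:340,240:480],None,fx=2,fy=2))"
```

```text
tcp [0.69   0.0627 0.0826] now [0.6901 0.0498 0.1482] dp cm [-1.39 -0.    6.54] rot [-0.     0.014 -0.003]
[-0.13461983  0.68599949  1.13953299  0.40690364  1.38919585 -0.22083201] 39.975221157073975
```

View pics/s2.png

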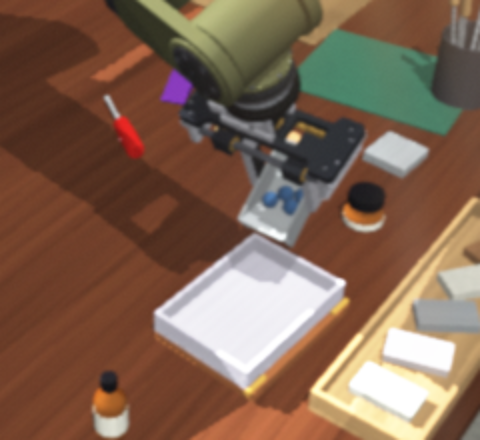

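The picture shows the scoop at about (275,205), tipped 40° with the beads still in it, above the tray at (250,305). Lowering, then tipping further.

step_arm(plan=[{"dp": [-0.5, 0, 2.2], "angular": [0, 0, 0]}, {"dp": [-0.5, 0, 2.2], "angular": [0, 0, 0]}, {"dp": [-0.4, 0, 2.1], "angular": [0, 0, 0]}, {"dp": [0, 0, 0], "angular": [0, 0.08, 0]}, {"dp": [0, 0, 0], "angular": [0, 0.08, 0]}, {"dp": [0, 0, 0], "angular": [0, 0.08, 0]}, {"dp": [0, 0, 0], "angular": [0, 0.08, 0]}, {"dp": [0, 0, 0], "angular": [0, 0.08, 0]}])

```text
clock: 6.15
position: [0.6901, 0.063, 0.0831]
eef_rot: [0.652, 0.65, 0.275, -0.276]
ft_force: [-1.2, 0.8, -0.1]
width: 0.615
grip_force: 40.0
```

step_arm(plan=[{"dp": [0, 0, 0], "angular": [0, 0.08, 0]}, {"dp": [0, 0, 0], "angular": [0, 0, 0]}, {"dp": [0, 0, 0], "angular": [0, 0, 0]}, {"dp": [0, 0, 0], "angular": [0, 0, 0]}, {"dp": [0, 0, 0], "angular": [0, 0, 0]}, {"dp": [0, 0, 0], "angular": [0, 0, 0]}])

```text
clock: 6.75
position: [0.6907, 0.0632, 0.0843]
eef_rot: [0.64, 0.64, 0.301, -0.301]
ft_force: [0.9, -0.4, -1.1]
width: 0.611
grip_force: 40.0
```

```bash
cat >> h.py <<'E'
def beads(n):
    f=optics.grab_frame(n);P=cloud(f);h=cv2.cvtColor(f['image'],cv2.COLOR_RGB2HSV)
    m=((h[...,0]>95)&(h[...,0]<125)&(h[...,1]>110)&(np.abs(P[...,0]-.65)<.25)&(P[...,1]>-.3)&(P[...,1]<.2)).astype(np.uint8)
    k,l,st,c=cv2.connectedComponentsWithStats(m)
    for i in range(1,k):
        if st[i,4]>8: print(n,c[i].round(),st[i,4],np.median(P[l==i],0).round(3))
    return f
E
python3 -c "
from h import *
f=beads('scene');beads('side')
s=monitor.sense();print(s['position'],s['grip_force'],s['ft_force'])
save('s3.png',cv2.resize(f['image'][120:340,240:480],None,fx=2,fy=2))"
```

```text
scene [358. 270.] 25 [ 0.676 -0.021  0.034]
scene [367. 268.] 22 [ 0.689 -0.003  0.033]
scene [371. 277.] 24 [ 0.713 -0.023  0.034]
scene [364. 281.] 26 [ 0.706 -0.043  0.034]
scene [379. 285.] 14 [ 0.74  -0.034  0.036]
side [388. 217.] 9 [ 0.732 -0.03   0.032]
side [362. 225.] 9 [ 0.666 -0.016  0.029]
[0.69065911 0.06303949 0.08413498] 39.97573435306549 [-0.30353111  0.16469987 -1.572988  ]
```

View pics/s3.png

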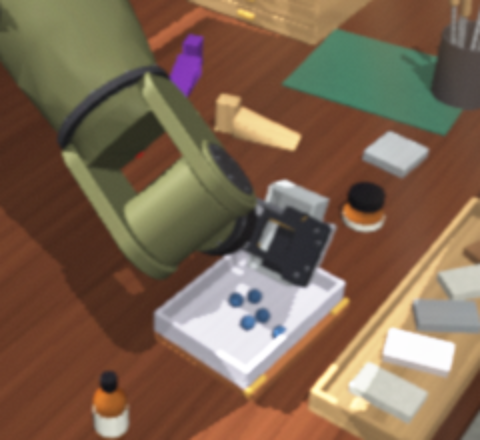

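The picture shows all five beads in the tray, around (250,310), and the scoop is empty. Raising, then untipping.

step_arm(plan=[{"dp": [1.5, 0, -1.3], "angular": [0, 0, 0]}, {"dp": [2.3, 0, -1.9], "angular": [0, 0, 0]}, {"dp": [2.3, 0, -1.9], "angular": [0, 0, 0]}, {"dp": [0, 0, 0], "angular": [0, -0.145, 0]}, {"dp": [0, 0, 0], "angular": [0, -0.145, 0]}, {"dp": [0, 0, 0], "angular": [0, -0.145, 0]}, {"dp": [0, 0, 0], "angular": [0, -0.145, 0]}, {"dp": [0, 0, 0], "angular": [0, -0.145, 0]}])

```text
clock: 7.65
position: [0.6912, 0.062, 0.1665]
eef_rot: [0.706, 0.704, 0.054, -0.051]
ft_force: [0.4, 0.8, -0.6]
width: 0.614
grip_force: 40.0
```

step_arm(plan=[{"dp": [0, 0, 0], "angular": [0, -0.145, 0]}, {"dp": [0, 0, 0], "angular": [0, -0.145, 0]}, {"dp": [0, 0, 0], "angular": [0, -0.145, 0]}])

```text
clock: 7.95
position: [0.6912, 0.0625, 0.1665]
eef_rot: [0.701, 0.699, -0.099, 0.102]
ft_force: [0.5, -0.7, -1.5]
width: 0.616
grip_force: 40.0
```

```bash
python3 -c "
from h import *
print(monitor.sense()['joint_pos'])
scoop_target(.4662,-.2632,.12,np.radians(-80),0)
f=optics.grab_frame('scene');P=cloud(f);np.savez('scene1.npz',img=f['image'],P=P)
h=cv2.cvtColor(f['image'],cv2.COLOR_RGB2HSV)
f=optics.grab_frame('side');np.savez('side1.npz',img=f['image'],P=cloud(f))"
```

```text
[ 0.14633834  0.69106284  1.06316803 -0.28569736  1.4316243   0.19581473]
tcp [ 0.4671 -0.2684  0.1017] now [0.6912 0.0625 0.1665] dp cm [-30.01 -22.35  15.44] rot [-0.045  0.006 -0.171]
```

step_arm(plan=[{"dp": [-3.5, -2.5, 1.0], "angular": [0, 0, 0]}, {"dp": [-3.5, -2.5, 1.0], "angular": [0, 0, 0]}, {"dp": [-3.5, -2.5, 1.0], "angular": [0, 0, 0]}, {"dp": [-3.5, -2.5, 1.0], "angular": [0, 0, 0]}, {"dp": [-3.5, -2.5, 1.0], "angular": [0, 0, 0]}, {"dp": [-3.5, -2.5, 1.0], "angular": [0, 0, 0]}, {"dp": [-3.5, -2.5, 1.0], "angular": [0, 0, 0]}, {"dp": [-3.5, -2.5, 1.0], "angular": [0, 0, 0]}])

```text
clock: 8.85
position: [0.489, -0.2303, 0.1652]
eef_rot: [0.702, 0.699, -0.097, 0.099]
ft_force: [0.4, -0.8, 0.1]
width: 0.615
grip_force: 40.0
```

step_arm(plan=[{"dp": [-2.0, -1.3, 0.6], "angular": [0, 0, 0]}, {"dp": [-1.5, -1.0, 0.4], "angular": [0, 0, 0]}, {"dp": [0, 0, 0], "angular": [-0.022, 0.003, -0.085]}, {"dp": [0, 0, 0], "angular": [-0.022, 0.003, -0.085]}, {"dp": [0, 0, 0], "angular": [0, 0, 0]}])

```text
clock: 9.35
position: [0.4668, -0.2657, 0.1651]
eef_rot: [0.637, 0.758, -0.088, 0.104]
ft_force: [-0.5, -1.2, -1.2]
width: 0.619
grip_force: 40.0
```

```bash
python3 -c "
from h import *
scoop_target(.4662,-.2632,.030,np.radians(-80),0)
f=optics.grab_frame('side');P=cloud(f);h=cv2.cvtColor(f['image'],cv2.COLOR_RGB2HSV)
# tilt of the scoop: rim points via height vs along-axis
m=(h[...,1]<60)&(np.abs(P[...,0]-.467)<.06)&(np.abs(P[...,1]+.27)<.07)&(P[...,2]>.11)&(P[...,2]<.24)
Q=P[m];a=Q[:,:2]@np.array([.174,-.985]);
for lo in np.arange(a.min(),a.max(),.01):
    k=(a>=lo)&(a<lo+.01); print(round(lo,3),k.sum(),np.percentile(Q[k,2],[3,50,97]).round(3))"
```

```text
tcp [ 0.4671 -0.2684  0.0117] now [ 0.4668 -0.2657  0.1651] dp cm [ 3.88 -0.   14.84] rot [-0.001 -0.007 -0.001]
0.29 168 [0.16  0.181 0.193]
0.3 164 [0.159 0.174 0.192]
0.31 187 [0.159 0.172 0.236]
0.32 326 [0.159 0.2   0.237]
0.33 487 [0.16  0.207 0.238]
0.34 379 [0.159 0.186 0.211]
0.35 210 [0.159 0.173 0.192]
0.36 186 [0.16  0.174 0.192]
0.37 195 [0.16  0.179 0.192]
0.38 215 [0.159 0.183 0.192]
0.39 131 [0.159 0.187 0.192]
```

Scoop is level (rim at 192 mm at both ends, bottom 7 mm below the TCP). Lowering.

step_arm(plan=[{"dp": [0.7, 0, 3.0], "angular": [0, 0, 0]}, {"dp": [0.8, 0, 3.0], "angular": [0, 0, 0]}, {"dp": [0.8, 0, 3.0], "angular": [0, 0, 0]}, {"dp": [0.8, 0, 3.0], "angular": [0, 0, 0]}, {"dp": [0.5, 0, 1.7], "angular": [0, 0, 0]}, {"dp": [0.2, 0, 0.7], "angular": [0, 0, 0]}, {"dp": [0.1, 0, 0.3], "angular": [0, 0, 0]}, {"dp": [0, 0, 0], "angular": [0, 0, 0]}])

```text
clock: 10.2
position: [0.4674, -0.2675, 0.0125]
eef_rot: [0.637, 0.759, -0.089, 0.104]
ft_force: [-0.3, 0.5, -0.1]
width: 0.613
grip_force: 40.0
```

step_arm(plan=[{"dp": [0.07, 0, 0.25], "angular": [0, 0, 0]}, {"dp": [0.04, 0, 0.15], "angular": [0, 0, 0]}, {"dp": [0.03, 0, 0.1], "angular": [0, 0, 0]}, {"dp": [0, 0, 0], "angular": [0, 0, 0]}])

```text
clock: 10.6
position: [0.4676, -0.2675, 0.0086]
eef_rot: [0.637, 0.759, -0.089, 0.104]
ft_force: [-9.6, 8.5, 22.6]
width: 0.615
grip_force: 40.0
```

On the bench with slightly too much press; easing off and opening.

step_arm(plan=[{"dp": [-0.03, 0, -0.1], "angular": [0, 0, 0]}, {"dp": [0, 0, 0], "angular": [0, 0, 0]}])

```text
clock: 10.8
position: [0.4676, -0.2675, 0.0087]
eef_rot: [0.637, 0.759, -0.089, 0.104]
ft_force: [-4.5, 3.6, 11.5]
width: 0.615
grip_force: 40.0
```

step_arm(plan=[{"dp": [0, 0, 0], "angular": [0, 0, 0]}, {"dp": [0, 0, 0], "angular": [0, 0, 0]}, {"dp": [0, 0, 0], "angular": [0, 0, 0]}, {"dp": [0, 0, 0], "angular": [0, 0, 0]}, {"dp": [0, 0, 0], "angular": [0, 0, 0]}, {"dp": [-0.4, 0, -1.4], "angular": [0, 0, 0]}, {"dp": [-0.8, 0, -3], "angular": [0, 0, 0]}, {"dp": [-0.8, 0, -3], "angular": [0, 0, 0]}], claw=0)

```text
clock: 11.6
position: [0.4671, -0.2663, 0.086]
eef_rot: [0.637, 0.759, -0.089, 0.103]
ft_force: [0.8, 0.2, 1.0]
width: 0.998
grip_force: 0.0
```

step_arm(plan=[{"dp": [-0.8, 0, -3], "angular": [0, 0, 0]}, {"dp": [-0.8, 0, -3], "angular": [0, 0, 0]}, {"dp": [0, 0, 0], "angular": [0, 0.14, 0]}, {"dp": [0, 0, 0], "angular": [0, 0.14, 0]}, {"dp": [0, 0, 0], "angular": [0, 0, 0]}])

```text
clock: 12.1
position: [0.4676, -0.2673, 0.1478]
eef_rot: [0.643, 0.765, 0.002, -0.004]
ft_force: [0.6, 0.7, 0.4]
width: 0.996
grip_force: 0.0
```

Run:
```python
from h import *
D={n:optics.grab_frame(n) for n in("scene","side")}
for n,b in(("side",(198,172,250,212)),("scene",(343,160,396,200))):
    P=cloud(D[n]); np.savez(n+"2.npz",img=D[n]["image"],P=P)
    h=cv2.cvtColor(D[n]["image"],cv2.COLOR_RGB2HSV)
    m=(h[...,1]<60)&(np.abs(P[...,0]-.466)<.08)&(np.abs(P[...,1]+.268)<.08)&(P[...,2]>.028)&(P[...,2]<.045); Q=P[m]
    r=cv2.minAreaRect((Q[:,:2]*1000).astype(np.float32)); print("scoop",n,r,np.percentile(Q[:,2],[2,98]))
    # wedge: colour mask in pixel space, contour
    m=((h[...,0]>=10)&(h[...,0]<=30)&(h[...,1]>=40)&(h[...,1]<=150)&(h[...,2]>100)).astype(np.uint8)
    k=np.zeros_like(m);k[b[1]-6:b[3]+6,b[0]-6:b[2]+6]=1;m&=k
    nl,l,st,c=cv2.connectedComponentsWithStats(m);i=1+st[1:,4].argmax();print(n,"comp",st[i])
    q=P[l==i]; top=q[(q[:,2]>.046)&(q[:,2]<.056)]; print(" top mean",top.mean(0).round(4))
s=monitor.sense();print(s['position'],s['eef_rot'],s['joint_pos'])
a=D["side"]["image"][160:225,185:265]; b=D["scene"]["image"][150:210,330:410]
save("wed.png",np.hstack([cv2.resize(x,(400,325),interpolation=cv2.INTER_NEAREST) for x in(a,cv2.resize(b,(80,65)))]))
```

```text
scoop side ((467.55511474609375, -266.757080078125), (62.212059020996094, 104.6615219116211), 10.132800102233887) [0.02841997 0.03729766]
side comp [ 192  166   64   52 2921]
 top mean [0.4479 0.2895 0.0507]
scoop scene ((468.3645935058594, -268.0304260253906), (61.78864288330078, 106.5042953491211), 10.738508224487305) [0.02826648 0.03722449]
scene comp [346 166  46  31 750]
 top mean [0.4527 0.2894 0.05  ]
[ 0.46706282 -0.2661036   0.14667817] [ 6.43179391e-01  7.65709742e-01 -3.50478021e-04 -2.95633109e-03] [-5.85994497e-01  3.31437453e-01  1.62194667e+00 -3.42450611e-05
  1.19416252e+00 -7.59484200e-01]
```

View pics/wed.png

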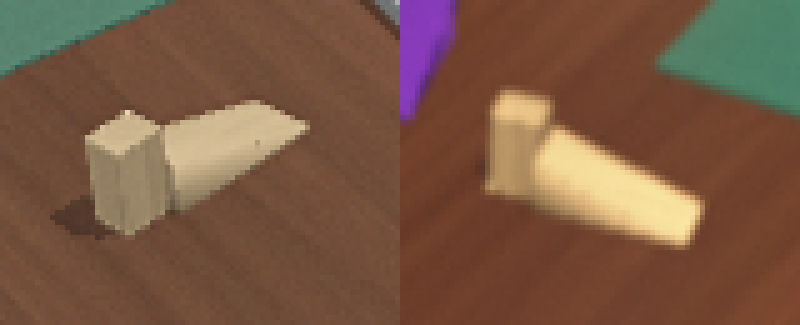

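The picture shows the wedge in both views. The toe edge corners are at about side px (235.6,180) and (246.8,185.4), and scene px (390.6,187.5) and (387.6,195.4). The block's top quad is also clear. Casting rays.

```bash
cat >> h.py <<'E'
def cast(f,uv,z):
    d=att(f)@np.array([(uv[0]-f["cx"])/f["fx"],(uv[1]-f["cy"])/f["fy"],1]); e=np.array(f["eye"])
    return (e+d*(z-e[2])/d[2])[:2]
E
python3 - <<'E'
from h import *
S=optics.grab_frame("side");C=optics.grab_frame("scene")
sp=lambda x,y:(185+x/5,160+y/5); cp=lambda x,y:(330+(x-400)/5,150+y/5.417)
for n,f,t,b in(("side",S,[sp(253,100),sp(309,127)],[sp(126,110),sp(163,128),sp(122,155),sp(86,135)]),("scene",C,[cp(703,203),cp(688,246)],[cp(500,90),cp(552,94),cp(545,126),cp(491,121)])):
    T=np.array([cast(f,p,.003) for p in t]);B=np.array([cast(f,p,.05) for p in b])
    d=T.mean(0)-B.mean(0); e=T[1]-T[0]
    print(n,T.round(4).tolist(),"w",np.linalg.norm(e),"ang",np.degrees(np.arctan2(e[1],e[0])));print(" B",B.mean(0),[round(float(np.linalg.norm(B[i]-B[i-1])),4) for i in range(4)]);print(" toe-block",np.linalg.norm(d),np.degrees(np.arctan2(d[1],d[0])))
E
```

```text
side [[0.5454, 0.3389], [0.5559, 0.3016]] w 0.03876359047800897 ang -74.30148958954109
 B [0.45036395 0.29102714] [0.0264, 0.0246, 0.0276, 0.0251]
 toe-block 0.10447353736996272 16.239017402860096
scene [[0.5477, 0.3374], [0.561, 0.2994]] w 0.04018677645450428 ang -70.68012535092757
 B [0.45239346 0.28994872] [0.0299, 0.0298, 0.0306, 0.0305]
 toe-block 0.10586870923299539 15.592045372033613
```

The wedge measures right: toe to block 105 mm (expected 105), width about 38 mm (36). The block is at (0.4514, 0.2905) and the heading is 16°. Moving there, then turning -1.68 about tool z.

step_arm(plan=[{"dp": [4.6, 0.7, 0], "angular": [0, 0, 0]}, {"dp": [4.6, 0.7, 0], "angular": [0, 0, 0]}, {"dp": [4.6, 0.7, 0], "angular": [0, 0, 0]}, {"dp": [4.6, 0.7, 0], "angular": [0, 0, 0]}, {"dp": [4.6, 0.7, 0], "angular": [0, 0, 0]}, {"dp": [4.6, 0.7, 0], "angular": [0, 0, 0]}, {"dp": [4.6, 0.7, 0], "angular": [0, 0, 0]}, {"dp": [4.6, 0.7, 0], "angular": [0, 0, 0]}])

```text
clock: 13.1
position: [0.4577, 0.1088, 0.1489]
eef_rot: [0.642, 0.766, 0.001, -0.003]
ft_force: [0.7, -0.3, -0.0]
width: 1.001
grip_force: 0.0
```

step_arm(plan=[{"dp": [4.6, 0.7, 0], "angular": [0, 0, 0]}, {"dp": [4.6, 0.7, 0], "angular": [0, 0, 0]}, {"dp": [4.6, 0.6, 0], "angular": [0, 0, 0]}, {"dp": [4.5, 0.6, 0], "angular": [0, 0, 0]}, {"dp": [0, 0, 0], "angular": [0, 0, -0.14]}, {"dp": [0, 0, 0], "angular": [0, 0, -0.14]}, {"dp": [0, 0, 0], "angular": [0, 0, -0.14]}, {"dp": [0, 0, 0], "angular": [0, 0, -0.14]}])

```text
clock: 13.9
position: [0.4516, 0.2917, 0.1497]
eef_rot: [0.403, 0.915, 0.001, -0.003]
ft_force: [-0.1, 0.3, 0.8]
width: 0.999
grip_force: 0.0
```

step_arm(plan=[{"dp": [0, 0, 0], "angular": [0, 0, -0.14]}, {"dp": [0, 0, 0], "angular": [0, 0, -0.14]}, {"dp": [0, 0, 0], "angular": [0, 0, -0.14]}, {"dp": [0, 0, 0], "angular": [0, 0, -0.14]}, {"dp": [0, 0, 0], "angular": [0, 0, -0.14]}, {"dp": [0, 0, 0], "angular": [0, 0, -0.14]}, {"dp": [0, 0, 0], "angular": [0, 0, -0.14]}, {"dp": [0, 0, 0], "angular": [0, 0, -0.14]}])

```text
clock: 14.7
position: [0.4517, 0.2916, 0.1497]
eef_rot: [-0.145, 0.989, 0.003, -0.002]
ft_force: [0.7, -0.6, -0.1]
width: 0.997
grip_force: 0.0
```

```bash
cat >> h.py <<'E'
def wedge_target(x,y,z,hd):
    s=monitor.sense(); r=R.from_quat(s['eef_rot']); h=np.radians(hd)
    Y=np.array([-np.sin(h),np.cos(h),0]); Z=np.array([0,0,-1.]); T=R.from_matrix(np.c_[np.cross(Y,Z),Y,Z]); p=np.array([x,y,z])
    print("now",s['position'].round(4),"dp cm",(r.inv().apply(p-s['position'])*100).round(2),"in target axes",(T.inv().apply(p-s['position'])*100).round(2),"rot",(r.inv()*T).as_rotvec().round(3),s['ft_force'].round(1),"j",s['joint_pos'].round(2))
E
python3 -c "
from h import *
wedge_target(.4514,.2905,.01,16)"
```

```text
now [0.4517 0.2916 0.1497] dp cm [ 0.03 -0.17 13.97] in target axes [ 0.06 -0.1  13.97] rot [ 0.006 -0.002  0.012] [ 0.7 -0.6 -0.1] j [ 0.5   0.33  1.62  0.01  1.19 -1.36]
```

step_arm(plan=[{"dp": [0, -0.1, 3.5], "angular": [0, 0, 0.012]}, {"dp": [0, 0, 3.5], "angular": [0, 0, 0]}, {"dp": [0, 0, 3.5], "angular": [0, 0, 0]}, {"dp": [0, 0, 2.5], "angular": [0, 0, 0]}, {"dp": [0, 0, 0.9], "angular": [0, 0, 0]}, {"dp": [0, 0, 0], "angular": [0, 0, 0]}])

```text
clock: 15.3
position: [0.4512, 0.2911, 0.0102]
eef_rot: [-0.136, 0.991, 0.003, -0.003]
ft_force: [0.3, -0.3, -0.2]
width: 0.998
grip_force: 0.0
```

step_arm(plan=[{"dp": [0, 0, 0], "angular": [0, 0, 0]}, {"dp": [0, 0, 0], "angular": [0, 0, 0]}, {"dp": [0, 0, 0], "angular": [0, 0, 0]}, {"dp": [0, 0, 0], "angular": [0, 0, 0]}, {"dp": [0, 0, 0], "angular": [0, 0, 0]}, {"dp": [0, 0, 0], "angular": [0, 0, 0]}, {"dp": [0, 0, 0], "angular": [0, 0, 0]}, {"dp": [0, 0, 0], "angular": [0, 0, 0]}], claw=1, newtons=40)

```text
clock: 16.1
position: [0.452, 0.291, 0.0106]
eef_rot: [-0.135, 0.991, 0.003, -0.002]
ft_force: [-1.1, -0.5, -0.9]
width: 0.356
grip_force: 0.0
```

step_arm(plan=[{"dp": [0, 0, 0], "angular": [0, 0, 0]}, {"dp": [0, 0, 0], "angular": [0, 0, 0]}, {"dp": [0, 0, 0], "angular": [0, 0, 0]}, {"dp": [0, 0, 0], "angular": [0, 0, 0]}])

```text
clock: 16.5
position: [0.452, 0.291, 0.0106]
eef_rot: [-0.135, 0.991, 0.003, -0.002]
ft_force: [0.8, 1.1, -0.0]
width: 0.256
grip_force: 39.7
```

step_arm(plan=[{"dp": [0, 0, -1.5], "angular": [0, 0, 0]}, {"dp": [0, 0, -2.0], "angular": [0, 0, 0]}, {"dp": [0, 0, -1.5], "angular": [0, 0, 0]}, {"dp": [0.5, -3.6, 0], "angular": [0, 0, 0]}, {"dp": [0.5, -3.6, 0], "angular": [0, 0, 0]}, {"dp": [0.5, -3.6, 0], "angular": [0, 0, 0]}, {"dp": [0.5, -3.6, 0], "angular": [0, 0, 0]}, {"dp": [0.5, -3.6, 0], "angular": [0, 0, 0]}])

```text
clock: 17.3
position: [0.4764, 0.1092, 0.0595]
eef_rot: [-0.136, 0.991, 0.003, -0.002]
ft_force: [0.4, -0.9, -1.3]
width: 0.253
grip_force: 39.7
```

step_arm(plan=[{"dp": [0.5, -3.6, 0], "angular": [0, 0, 0]}, {"dp": [0.5, -3.6, 0], "angular": [0, 0, 0]}, {"dp": [0.5, -3.6, 0], "angular": [0, 0, 0]}, {"dp": [0, 0, 0], "angular": [0, 0, 0.117]}, {"dp": [0, 0, 0], "angular": [0, 0, 0.117]}, {"dp": [0, 0, 0], "angular": [0, 0, 0.117]}, {"dp": [0, 0, 0], "angular": [0, 0, 0]}])

```text
clock: 18.0
position: [0.4909, 0.0025, 0.0587]
eef_rot: [0.041, 0.999, 0.003, -0.003]
ft_force: [-0.0, -0.3, -2.2]
width: 0.253
grip_force: 39.7
```

```bash
python3 -c "
from h import *
wedge_target(.4924,.0006,.012,-4.1)
f=beads('scene');g=optics.grab_frame('side')
s=lambda x:cv2.resize(x,(400,300),interpolation=cv2.INTER_CUBIC)
save('s5.png',np.hstack([s(f['image'][165:315,240:440]),s(g['image'][135:285,215:415])]))"
```

```text
now [0.4909 0.0025 0.0587] dp cm [-0.19 -0.2   4.67] in target axes [-0.16 -0.18  4.67] rot [ 0.005 -0.006 -0.01 ] [-0.  -0.3 -2.2] j [-0.07  0.35  1.83  0.01  0.97 -1.57]
scene [358. 270.] 22 [ 0.676 -0.02   0.033]
scene [367. 268.] 22 [ 0.689 -0.004  0.034]
scene [371. 277.] 25 [ 0.713 -0.024  0.034]
scene [364. 281.] 26 [ 0.706 -0.043  0.034]
scene [379. 285.] 13 [ 0.74  -0.034  0.035]
```

View pics/s5.png

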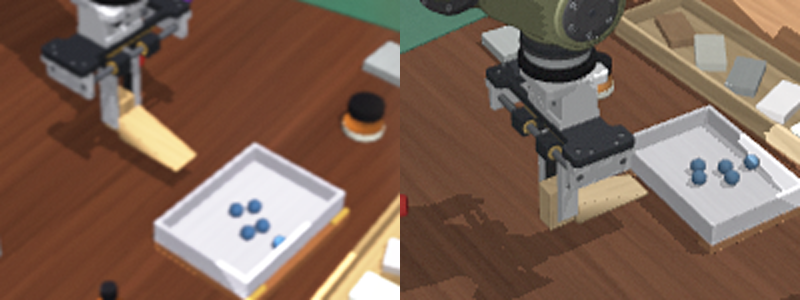

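Wedge held level, in front of the tray (left view toe ≈ (185,160)), all five beads in the tray. Lowering to the bench.

step_arm(plan=[{"dp": [-0.15, -0.2, 1.5], "angular": [0, 0, -0.01]}, {"dp": [0, 0, 2.0], "angular": [0, 0, 0]}, {"dp": [0, 0, 0.8], "angular": [0, 0, 0]}, {"dp": [0, 0, 0.3], "angular": [0, 0, 0]}, {"dp": [0, 0, 0.15], "angular": [0, 0, 0]}, {"dp": [0, 0, 0], "angular": [0, 0, 0]}])

```text
clock: 18.7
position: [0.4924, 0.0007, 0.0118]
eef_rot: [0.034, 0.999, 0.003, -0.002]
ft_force: [0.4, -0.1, -1.9]
width: 0.255
grip_force: 39.7
```

```bash
cat > wm.py <<'E'
from h import *
wedge_target(.4924,.0006,.0108,-4.1)
for n in("scene","side"):
    f=optics.grab_frame(n);P=cloud(f);h=cv2.cvtColor(f["image"],cv2.COLOR_RGB2HSV)
    m=(h[...,0]>=10)&(h[...,0]<=30)&(h[...,1]>=40)&(h[...,1]<=150)&(h[...,2]>100)&(np.abs(P[...,1]+.003)<.045)&(P[...,0]>.49)&(P[...,0]<.625)&(P[...,2]<.05)
    Q=P[m];u=np.array([.9974,-.0715]);v=np.array([.0715,.9974])
    a=(Q[:,:2]-[.627,-.0091])@u;b=(Q[:,:2]-[.627,-.0091])@v
    k=(Q[:,2]>.001)&(Q[:,2]<.03)
    print(n,len(Q),"toe along",np.percentile(a[k],[95,98,99.5]).round(4),"lat",np.percentile(b[k],[3,50,97]).round(4))
    for lo in np.arange(-.12,.0,.015):
        j=k&(a>=lo)&(a<lo+.015)
        if j.sum()>5: print("  ",round(lo+.0075,4),j.sum(),np.percentile(Q[j,2],[50,90]).round(4),b[j].min().round(4),b[j].max().round(4))
    # tray lip: front wall top edge height
    w=(h[...,1]<60)&(np.abs((P[...,:2]-[.627,-.0091])@u-.002)<.012)&(np.abs((P[...,:2]-[.627,-.0091])@v)<.085)&(P[...,2]>.02)&(P[...,2]<.08)
    print("  front rim z",w.sum(),np.percentile(P[w][:,2],[50,90,97]).round(4))
E
python3 wm.py
```

```text
now [0.4924 0.0007 0.0118] dp cm [-0.   -0.01  0.1 ] in target axes [-0.   -0.01  0.1 ] rot [ 0.005 -0.005  0.003] [ 0.4 -0.1 -1.9] j [-0.08  0.44  1.84  0.01  0.86 -1.58]
scene 738 toe along [-0.0354 -0.0316 -0.0298] lat [-0.0192 -0.006   0.0192]
   -0.1125 91 [0.0262 0.0293] -0.0222 0.0374
   -0.0975 104 [0.0232 0.0265] -0.0201 0.0229
   -0.0825 103 [0.0192 0.0228] -0.0209 0.0333
   -0.0675 103 [0.015  0.0184] -0.0199 0.0197
   -0.0525 94 [0.0102 0.0134] -0.0202 0.0288
   -0.0375 91 [0.0064 0.0093] -0.0204 0.026
  front rim z 461 [0.0338 0.0428 0.0441]
side 960 toe along [-0.0225 -0.0194 -0.0173] lat [-0.042  -0.0165  0.0138]
   -0.1125 101 [0.0097 0.0281] -0.0461 -0.0028
   -0.0975 110 [0.0153 0.0268] -0.046 0.0007
   -0.0825 102 [0.0119 0.0219] -0.0439 0.0056
   -0.0675 110 [0.0079 0.0176] -0.0441 0.0096
   -0.0525 97 [0.0099 0.0132] -0.0427 0.0146
   -0.0375 82 [0.0057 0.0097] -0.0402 0.0186
   -0.0225 64 [0.0021 0.0033] -0.0403 0.0365
  front rim z 486 [0.0352 0.0441 0.0454]
```

step_arm(plan=[{"dp": [0, 0, 0.1], "angular": [0, 0, 0]}, {"dp": [-1.0, 0, 0], "angular": [0, 0, 0]}, {"dp": [-1.0, 0, 0], "angular": [0, 0, 0]}, {"dp": [-1.0, 0, 0], "angular": [0, 0, 0]}, {"dp": [-1.0, 0, 0], "angular": [0, 0, 0]}, {"dp": [-1.0, 0, 0], "angular": [0, 0, 0]}, {"dp": [-1.0, 0, 0], "angular": [0, 0, 0]}, {"dp": [0, 0, 0], "angular": [0, 0, 0]}])

```text
clock: 19.6
position: [0.554, -0.0036, 0.0105]
eef_rot: [0.035, 0.999, 0.003, -0.001]
ft_force: [2.9, 0.3, 3.9]
width: 0.252
grip_force: 40.0
```

step_arm(plan=[{"dp": [-0.4, 0, 0], "angular": [0, 0, 0]}, {"dp": [-0.4, 0, 0], "angular": [0, 0, 0]}, {"dp": [-0.4, 0, 0], "angular": [0, 0, 0]}, {"dp": [-0.4, 0, 0], "angular": [0, 0, 0]}, {"dp": [-0.4, 0, 0], "angular": [0, 0, 0]}, {"dp": [0, 0, 0], "angular": [0, 0, 0]}])

```text
clock: 20.2
position: [0.5718, -0.0047, 0.0105]
eef_rot: [0.035, 0.999, 0.003, -0.003]
ft_force: [-8.9, 0.8, 12.5]
width: 0.253
grip_force: 40.0
```

```bash
python3 wm.py | grep -v "^   -"
```

```text
now [ 0.5718 -0.0047  0.0105] dp cm [ 7.96 -0.01  0.02] in target axes [ 7.96 -0.03 -0.03] rot [ 0.005 -0.007  0.002] [-8.9  0.8 12.5] j [-0.07  0.58  1.61  0.01  0.95 -1.58]
scene 290 toe along [-0.0175 -0.0157 -0.0151] lat [-0.0191 -0.0079  0.0181]
  front rim z 583 [0.0321 0.046  0.0473]
side 578 toe along [-0.0068 -0.0045 -0.0016] lat [-0.0382 -0.0163  0.0132]
  front rim z 256 [0.035  0.046  0.0475]
```

step_arm(plan=[{"dp": [-0.4, 0, 0], "angular": [0, 0, 0]}, {"dp": [-0.4, 0, 0], "angular": [0, 0, 0]}, {"dp": [-0.4, 0, 0], "angular": [0, 0, 0]}, {"dp": [-0.4, 0, 0], "angular": [0, 0, 0]}, {"dp": [-0.1, 0, 0], "angular": [0, 0, 0]}, {"dp": [0, 0, 0], "angular": [0, 0, 0]}, {"dp": [0, 0, 0], "angular": [0, 0, 0]}])

```text
clock: 21.0
position: [0.5884, -0.0059, 0.0104]
eef_rot: [0.035, 0.999, 0.003, -0.003]
ft_force: [-12.6, 0.5, 15.9]
width: 0.255
grip_force: 40.0
```

```bash
python3 wm.py | grep -v "^   -"; python3 -c "
from h import *
f=beads('scene');g=optics.grab_frame('side');beads('side')
s=lambda x:cv2.resize(x,(400,300),interpolation=cv2.INTER_CUBIC)
save('s6.png',np.hstack([s(f['image'][165:315,250:450]),s(g['image'][135:285,245:445])]))"
```

```text
now [ 0.5884 -0.0059  0.0104] dp cm [ 9.62 -0.01  0.03] in target axes [ 9.62 -0.04 -0.04] rot [ 0.005 -0.007  0.003] [-12.6   0.5  15.9] j [-0.07  0.61  1.56  0.01  0.98 -1.58]
scene 162 toe along [-0.0153 -0.0148 -0.014 ] lat [-0.0187 -0.008   0.0242]
  front rim z 573 [0.0367 0.0503 0.0521]
side 531 toe along [-0.0045 -0.0029 -0.001 ] lat [-0.0388 -0.0135  0.0383]
  front rim z 271 [0.0394 0.0514 0.0525]
scene [371. 269.] 22 [ 0.7   -0.005  0.038]
scene [361. 270.] 23 [ 0.687 -0.022  0.038]
scene [375. 279.] 25 [ 0.724 -0.025  0.035]
scene [367. 282.] 29 [ 0.717 -0.043  0.036]
scene [379. 285.] 12 [ 0.742 -0.034  0.036]
side [383. 219.] 19 [ 0.716 -0.032  0.032]
```

View pics/s6.png

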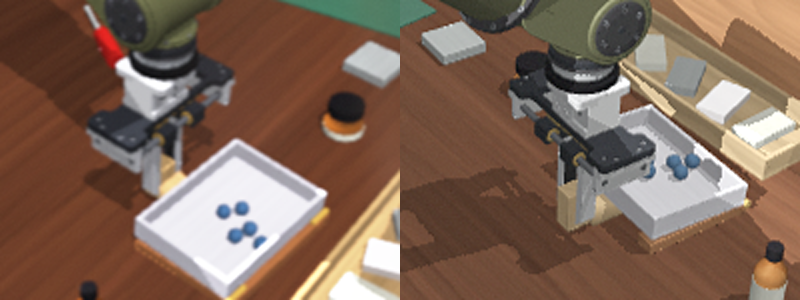

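The tray's front is up about 7.5–8 mm. The wedge is flat and gripped, the five beads are in the tray, and nothing else touches it. Handing in.

```bash
python3 -c "
from h import *
s=monitor.sense();print(s['grip_force'],s['ft_force'],s['clock']);print(finish_job())"
```

```text
40.00629544258118 [-11.26228829   1.24530976  15.3819694 ] 21.25
the job is handed in; nothing more can be done
None
```

I handed the job in at 21 s with all five beads in the tray, the scoop standing level in its original spot, and the gripped wedge flat on the bench holding the tray's front edge up about 7.5–8 mm; the hand-in returned no verdict.

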